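# Start the flow-cell test rig in its proper order

## Robot

A 7-joint arm with a two-finger parallel gripper is mounted at the origin on the work surface. World frame = base frame: x ahead of the robot, y to its left, z up, the work surface at z = 0. Lengths are in mm, angles in degrees, forces in N, time in s.
With the tool pointing down it reaches from about 425 to 825 mm from the base axis. Payload 3.6 kg.
Tool frame: the origin (TCP) lies at the very end of the fingers, on their centre line; the grasp point (between the pads) lies env.pinch_z behind it (env.pinch_z is the distance from the TCP to the grasp point, in mm); z points along the fingers, y is the direction in which the jaws open and shut (so a half turn about z gives the same grasp; the last joint's range is limited). The gripper opens to 93 mm and grips with 3 to 60 N. Pads are 15 mm wide; open, the fingers measure 128 mm over their backs; the gripper's body (75 mm by 188 mm) begins 65 mm behind the grasp point.
Start: joints at [67.065, 35.231, -0.722, 81.555, 0.464, 63.22, -2.315], TCP at [237.36, -605.08, 218.64] pointing down, gripper open.
Joint ranges: [-178.69, 178.69], [-17.37, 117.87], [-77.05, 75.6], [15.02, 138.74], [-78.02, 258.01], [0.78, 113.62], [-162.83, 162.83]. Speed limits (degrees/s): [159.86, 159.86, 180, 180, 180, 180, 180].

## Interface

Orientations are given as a 3x3 rotation matrix whose columns are the frame's x, y, z axes.
In Python, from rig import env, cams, models gives the robot as it stands. Calls block until the motion is done:
- env.goto(position, orientation): joint-space move of the TCP to a pose.
- env.movel(position, ori=None, vel=150): straight line of the TCP; ori=None keeps the orientation; vel is the mean speed in mm/s.
- env.set_joints(angles): joint-space move.
- env.release() and env.grab(effort=None): open the fingers fully, or close them until they stop; effort is the grip in N (None keeps the last).
- env.wait(seconds).
- env.solve_ik(position, orientation): joint angles nearest the present ones, or None.
- cams.capture(name): name is "side" or "top"; returns a dict with "pixels" (480x640x3 uint8, red, green, blue), "depth" (480x640 float32, mm along the optical axis (not along the pixel's ray), 0 where there is no reading), "mtx" (3x3 intrinsics, pixels), "rvec" (rotation vector, rad) and "tvec" (3), from world to camera coordinates, as OpenCV has them. Camera axes: x right, y down, z forward; pixel columns grow to the right and rows downward; lengths in mm; the calibration is good to about 2 mm. A picture is of the moment at which its call begins.
A pose or a line that the arm cannot do raises env.Unreachable and nothing moves.
- env.hand_in(): hands the job in, once; it reports no verdict.
Trained networks look in a picture, given as the dict that the camera call returned (one of the last four; its "shot" number tells which), for a name from the list of things; names that differ only in an ending like _2 or _b are one class to them, and where a whole thing is asked for, a point or a joint stands for the part that bears it (a point fixed in the world has none). Each returns a list of dicts, best first, with "score" (0 to 1); they miss things now and then, are a little off and sometimes report something else, mostly with a low value. They report only what shows in the picture. A call takes as long as a camera call. They do not tell look-alikes from the thing itself.
- models.masks_of(label, picture): "region" (480x640 bool, what is visible of it) and "bbox" ([left, top, width, height] in pixels, round what is visible of it).
- models.place_of(label, picture): "centre" ([row, column] in pixels: a listed point, or the origin of a listed thing).
Readings, each from a call of its own:
- env.get_t(): time.
- env.get_joint_pos(): joint angles.
- env.get_joint_vel(): joint speeds.
- env.get_effort(): joint torques, N m.
- env.get_eef_pos(): TCP position.
- env.get_ee_rot(): TCP orientation.
- env.get_force(): force on the tool from outside, world axes, zero at the start.
- env.get_wrist_torque(): the same for the moment, N m.
- env.get_gripper_width(): finger opening in mm.
Only numpy, scipy, OpenCV 4.12 (cv2) and the standard library are available. Lean on these libraries where they do the work, as an engineer would, in place of code of your own. Each camera call takes 0.05 s, during which the arm holds its last target.

## Task

Start up the flow-cell test rig with your fingertips, in this order: tip the stirrer's rocker switch on by pressing its raised end with the white bar, then push the pump's green start button fully in so that it stays in, then press the blue record key on the yellow data logger fully down and let it come up again. Do not press the red stop button or the logger's white key, and leave the logger, both bottles and the flow cell standing where they are: nothing is picked up or shifted.

Things in the scene. Friction and masses are not known exactly. Their poses are not given: they have to be found in the camera images.
- stirrer: Magnetic stirrer, fixed: white box 200 (x) x 140 (y) mm, origin at the centre of its underside on the bench, z up. Its front ledge (-x side, facing the robot) is 36 mm high and carries the black rocker switch and, 52 mm to +y of it, an unused grey knob 10 mm high. Behind is a white plate, 45 mm high; the blue-capped bottle stands on it, about 45 mm to +x of the origin.
- rocker (a joint): Angle of the stirrer's black rocker switch (24 x 44 mm, pivot on the ledge 70 mm to -x of the stirrer's origin, 40 mm above the bench; its two halves lie along the stirrer's y and meet in a shallow V). About -0.2 to -0.12 rad is off: the half on the stirrer's -y side, with the white bar, stands up. +0.2 rad is on: that half lies level, its face 43 mm above the bench, 7 mm above the ledge. It takes about 3 N near the end and stays where it is left.
- rocker_on_end (a point): Point on the face of the rocker's white-bar half, 13 mm from the pivot: the place to press, straight down. It moves with the rocker, about 5 mm down from off to on.
- pump: Peristaltic pump drive, fixed: grey box 160 x 130 mm, 100 mm high, with a cream octagonal pump head on its +x side; origin on the bench under it, z up. Two round buttons 26 mm in diameter stand 10 mm proud of its top, both 45 mm to -x of the origin: green start 30 mm to +y, red stop 30 mm to -y.
- start_button (a joint): Travel of the green start button: 0 out, 0.007 m fully in. It moves straight down against about 4 N of friction and stays where it is pushed.
- start_button_top (a point): Centre of the top face of the green start button (110 mm above the bench when out); moves with it.
- stop_button (a joint): Travel of the red stop button (sprung, 0 out, 0.006 m in). To be left alone.
- stop_button_top (a point): Centre of the top face of the red stop button, 110 mm above the bench.
- logger: Handheld data logger, loose, lying on the bench: yellow box 140 (x) x 80 (y) x 32 mm, about 0.45 kg, origin at the centre of its underside, z up. Grey-green screen at its +x end; two round keys 20 mm in diameter at its -x end, 40 mm from the origin, standing 8 mm proud: blue 21 mm to +y, white 21 mm to -y.
- record_key (a joint): Travel of the blue record key: 0 up, 0.006 m fully down. A spring (1.7 N at the start, 5 N fully down) brings it up again.
- record_key_top (a point): Centre of the top face of the blue record key, 40 mm above the bench when up; moves with it.
- menu_key (a joint): Travel of the logger's white key (sprung, 0 up, 0.006 m down). To be left alone.
- menu_key_top (a point): Centre of the top face of the white key, 40 mm above the bench.
- blue_bottle_mid (a point): Centre of the loose glass bottle with a blue cap, 54 mm in diameter, 85 mm high, standing on the stirrer plate (its cap top is 130 mm above the bench). Bystander.
- green_bottle_mid (a point): Centre of the loose glass bottle with a green cap, 48 mm in diameter, 75 mm high, standing on the bench beyond the logger's screen end. Bystander.
- flow_cell_mid (a point): Centre of the loose flow cell: two red end plates clamped on a dark stack, 78 x 80 mm, 95 mm high, standing on the bench at the far side. Bystander.
Things that resemble listed ones, but are neither listed nor needed, are in the scene too. Several things have the shape of the logger; the one meant has the colours described above.

How it is judged (in metres and radians):
On the way, in this order (a step that is already met when the one before it is completed fails the run):
1. the stirrer's rocker is tipped on (value of joint rocker above 0.12 rad), for 0.1 s.
2. the green start button is fully in (value of joint start_button above 0.0052 m), for 0.1 s.
3. the blue record key is fully down (value of joint record_key above 0.0045 m), for 0.05 s.
At the end, for the whole second after the job is handed in: The rocker is on (above 0.12 rad of 0.2), the green button is in (above 5.2 of 7 mm), the blue, red and white ones are up (within 1.5 mm), the logger lies still within 15 mm and the bottles and flow cell stand within 12 mm of where they were (value of joint rocker above 0.12 rad and value of joint start_button above 0.0052 m and value of joint each of record_key, stop_button, menu_key below 0.0015 m and distance of logger from where it was at the start of the episode below 0.015 m and linear speed of logger below 0.02 m/s and distance of each of blue_bottle_mid, green_bottle_mid, flow_cell_mid from where it was at the start of the episode below 0.012 m); the robot touches nothing.
It fails at once if the pump is started while the stirrer is off (value of joint start_button above 0.003 m and value of joint rocker below 0.08 rad).
It fails at once if the record key is pressed before the pump is started (value of joint record_key above 0.003 m and value of joint start_button below 0.0045 m).
It fails at once if the red stop button or the logger's white key is pressed (value of joint any of stop_button, menu_key above 0.003 m).
It fails at once if the logger is lifted or shifted (distance of logger from where it was at the start of the episode above 0.015 m).
It fails at once if a bottle or the flow cell is lifted, shifted or knocked over (distance of any of blue_bottle_mid, green_bottle_mid, flow_cell_mid from where it was at the start of the episode above 0.012 m).
It also fails if it takes over 56 s, if anything falls off the work surface, if the arm or the gripper's body presses on something with over 40 N, if the wrist force passes 120 N, or if a joint passes its speed limit or range.

## Working session

There is one attempt and no reset: what is moved stays moved. The work goes in short steps, each a Python script; the robot and the scene stay as the last script left them, time stands still between calls to the robot, and variables do not carry over. Pictures are saved under pics/ and viewed, and the job is handed in when it is done.

```bash
ls; mkdir -p pics; cat > h.py <<'E'
import numpy as np, cv2
from rig import env, cams, models
def world(p,rc,d=None):
    r,c=rc
    if d is None:
        w=p["depth"][int(r)-2:int(r)+3,int(c)-2:int(c)+3]; w=w[w>0]; d=np.median(w)
    R=cv2.Rodrigues(np.array(p["rvec"],float))[0]
    v=np.linalg.inv(p["mtx"])@np.array([c,r,1.])*d
    return R.T@(v-np.array(p["tvec"],float).ravel())
def cloud(p):
    d=p["depth"]; R=cv2.Rodrigues(np.array(p["rvec"],float))[0]
    r,c=np.indices(d.shape)
    v=np.stack([c,r,np.ones_like(c)],-1)@np.linalg.inv(p["mtx"]).T*d[...,None]
    w=(v-np.array(p["tvec"],float).ravel())@R
    w[d<=0]=np.nan
    return w
def save(p,n): cv2.imwrite("pics/"+n,p["pixels"][...,::-1])
E
python3 - <<'E'
from h import *
np.set_printoptions(precision=1,suppress=True)
for n in ("top","side"):
    p=cams.capture(n); save(p,n+"0.png"); 
    np.savez(n+"0.npz",**{k:np.array(v) for k,v in p.items()})
    W=cloud(p)
    print(n,"cam",world(p,(0,0),0))
    for l in ["stirrer","rocker_on_end","pump","start_button_top","stop_button_top","logger","record_key_top","menu_key_top","blue_bottle_mid","green_bottle_mid","flow_cell_mid"]:
        for x in models.place_of(l,p)[:4]:
            print(l,round(x["score"],2),np.array(x["centre"]),world(p,x["centre"]))
print(env.get_t(),env.get_ee_rot(),env.pinch_z)
E
```

```text
pics
top cam [ 448.    62.1 1238.9]
stirrer 0.82 [261.4 339.9] [511.8   8.8  44.7]
stirrer 0.69 [138.7 293.9] [753.9  95.7  88.6]
rocker_on_end 0.75 [297.1 348.3] [440.1  -6.2  44.8]
pump 0.95 [249.7 464.1] [ 526.4 -228.3   99.9]
start_button_top 0.67 [272.1 462.5] [ 483.2 -221.1  108.3]
start_button_top 0.45 [265.5 224.1] [508.5 241.9  40.8]
stop_button_top 0.69 [271.8 488.9] [ 482.7 -271.   109.8]
logger 0.9 [246.4 218.9] [548.  253.5  32.4]
logger 0.86 [309.7 142.9] [423.6 406.1  33.2]
logger 0.77 [196.5 137.4] [653.9 419.9  32.3]
logger 0.67 [351.9 238. ] [336.  216.1  32.8]
record_key_top 0.58 [266.7 203.7] [507.  283.   39.8]
record_key_top 0.5 [216.7 126.3] [611.6 439.7  39.8]
record_key_top 0.43 [370.7 221.6] [300.7 247.9  39.5]
record_key_top 0.41 [326.6 149.9] [390.  390.   39.8]
menu_key_top 0.64 [307.7 159.2] [427.  372.   39.1]
menu_key_top 0.58 [211.7 146.8] [621.  398.2  40.1]
menu_key_top 0.58 [376.9 239.8] [288.1 211.9  40.8]
menu_key_top 0.41 [267.3 225. ] [504.9 240.1  40.5]
blue_bottle_mid 0.69 [238.8 340. ] [549.5  11.4 130.7]
blue_bottle_mid 0.59 [265.2 343.4] [
[... 611 characters left out ...]
. ]
logger 0.65 [378.7 367.3] [325.  240.3  29.6]
record_key_top 0.57 [365.4 161.7] [612.6 441.3  37.6]
record_key_top 0.56 [337.4 264.9] [518.2 286.1  35.3]
record_key_top 0.43 [415.6 282.8] [388.4 385.   38. ]
record_key_top 0.23 [269.3 390. ] [431.9  -1.7  45.4]
menu_key_top 0.67 [373.2 398.6] [286.5 203.4  38.2]
menu_key_top 0.62 [326.5 285.8] [504.  244.6  37.7]
menu_key_top 0.58 [349.3 181.6] [613.  397.9  37.5]
menu_key_top 0.46 [399.2 274.4] [418.4 371.4  37.9]
blue_bottle_mid 0.75 [234.  340.2] [539.2  31.1 105.5]
green_bottle_mid 0.8 [291.2 224.5] [644.7 262.   54.5]
flow_cell_mid 0.84 [230.4 241. ] [735.7 123.5  73.2]
1.2 [[ 0.9  0.4 -0. ]
 [ 0.4 -0.9  0. ]
 [ 0.  -0.  -1. ]] 18.8
```

View pics/top0.png

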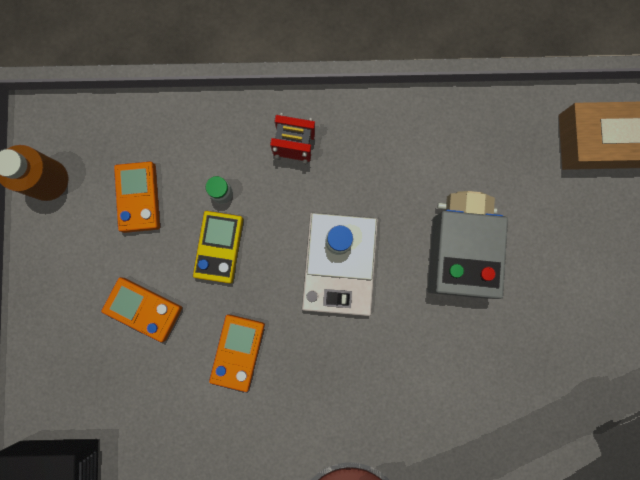

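View pics/side0.png

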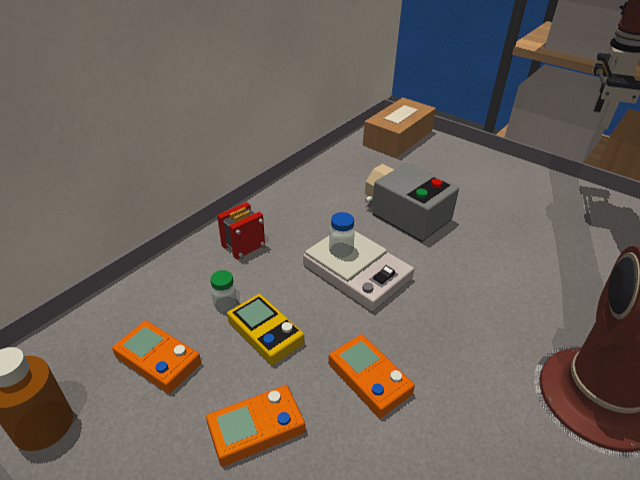

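```bash
python3 - <<'E'
import cv2
i=cv2.imread("pics/top0.png")
a=cv2.resize(i[225:335,170:300],None,fx=3,fy=3,interpolation=cv2.INTER_CUBIC)
b=cv2.resize(i[225:335,300:400],None,fx=3,fy=3,interpolation=cv2.INTER_CUBIC)
cv2.imwrite("pics/crop1.png",cv2.hconcat([a,b]))
E
```

```text
(no output)
```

View pics/crop1.png

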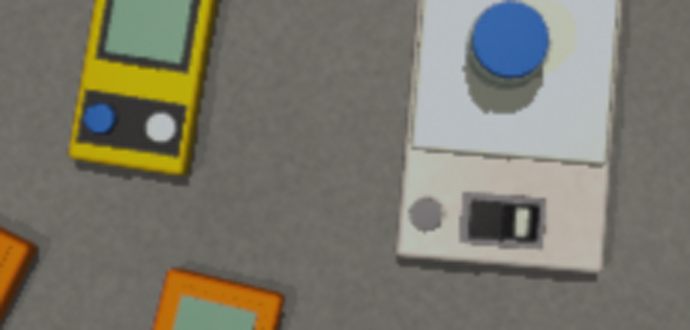

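The yellow logger is at px (col 219, row 246). The look-alikes are the orange ones at (137,198), (143,310) and (238,352). The yellow one matches the description, and the crop confirms its blue key at (203,265) and white key at (224,267). The rocker's white bar is at (346,299), on the −y half. The green button is at (457,271) and the red one at (488,273). Next I'll refine these positions by colour and depth.

```bash
python3 - <<'E'
from h import *
np.set_printoptions(precision=1,suppress=True)
def ray(p,rc,z):
    o=world(p,(0,0),0); q=world(p,rc,1000.); return o+(q-o)*(z-o[2])/(q-o)[2]
P={n:dict(np.load(n+"0.npz")) for n in ("top","side")}
def hsvm(p,lo,hi,box):
    h=cv2.cvtColor(p["pixels"],cv2.COLOR_RGB2HSV); m=cv2.inRange(h,lo,hi)>0
    k=np.zeros_like(m); r0,r1,c0,c1=box; k[r0:r1,c0:c1]=m[r0:r1,c0:c1]; return k
B=((105,90,50),(130,255,255)); G=((50,100,40),(85,255,255)); Rd=((0,150,80),(6,255,255)); Wh=((0,0,140),(180,50,255))
items=[("top","blue",B,(255,276,194,213),40),("top","white",Wh,(259,276,216,232),40),("top","green",G,(262,282,446,468),110),("top","red",Rd,(262,284,478,499),110),
("top","bar",Wh,(293,305,342,350),46),
("side","blue",B,(330,346,258,276),40),("side","white",Wh,(318,334,278,296),40),("side","green",G,(182,202,410,432),110),("side","red",Rd,(174,192,428,448),110),
("side","bar",Wh,(260,280,384,400),46)]
for n,l,(lo,hi),b,z in items:
    m=hsvm(P[n],lo,hi,b); r,c=np.nonzero(m); W=cloud(P[n])[m]
    print(n,l,len(r),r.mean(),c.mean(),ray(P[n],(r.mean(),c.mean()),z),"cloud med",np.nanmedian(W,0))
# rocker profile: row 299
W=cloud(P["top"])
print(W[299,300:376:2])
# stirrer edges dir / pump: via region above z
for box,zl,l in (((205,325,295,385),(30,60),"stirrer"),((205,290,185,250),(25,36),"logger"),((205,305,425,515),(95,104),"pump")):
    s=W[box[0]:box[1],box[2]:box[3]].reshape(-1,3); s=s[(s[:,2]>zl[0])&(s[:,2]<zl[1])]
    print(l,cv2.minAreaRect(s[:,:2].astype(np.float32)))
E
```

```text
top blue 95 263.93684210526317 202.86315789473684 [512.6 284.7  40. ] cloud med [512.5 284.8  38.7]
top white 69 267.0 223.0 [505.6 244.2  40. ] cloud med [505.6 244.2  40.4]
top green 164 270.469512195122 456.2012195121951 [ 486.5 -208.9  110. ] cloud med [ 487.1 -209.1  108.9]
top red 158 273.4493670886076 487.8481012658228 [ 479.6 -268.8  110. ] cloud med [ 480.2 -268.6  110.1]
top bar 29 298.41379310344826 343.44827586206895 [437.7   3.6  46. ] cloud med [438.5   4.3  45.9]
side blue 114 338.60526315789474 268.35087719298247 [508.6 286.9  40. ] cloud med [510.1 285.7  37.3]
side white 72 325.81944444444446 286.3333333333333 [503.  244.2  40. ] cloud med [504.3 243.   37.9]
side green 99 192.56565656565655 421.2121212121212 [ 481.1 -202.9  110. ] cloud med [ 483.7 -207.9  105.7]
side red 80 182.55 436.1375 [ 474.3 -262.3  110. ] cloud med [ 475.7 -266.9  106.9]
side bar 206 267.13106796116506 392.70873786407765 [430.8 -10.3  46. ] cloud med [436.6 -23.7  34.5]
[[438.1  91.2   7.2]
 [437.9  87.2   2.6]
 [438.1  82.4  36.8]
 [438.   78.5  32.9]
 [438.   74.3  46.5]
 [438.   70.3  46
[... 296 characters left out ...]
]
 [436.7  10.5  45.2]
 [436.6   6.6  46.9]
 [436.5   2.5  46.3]
 [436.5  -1.2  50.9]
 [436.3  -5.6  43.6]
 [436.2  -9.8  40.9]
 [436.1 -14.   37.7]
 [436.  -18.   37.6]
 [435.9 -22.2  34.3]
 [435.8 -26.4  32. ]
 [435.7 -30.3  34.4]
 [435.6 -34.6  30.8]
 [435.6 -38.2  36.5]
 [435.5 -42.6  32.3]
 [435.4 -46.3  36.1]
 [435.3 -50.4  35.4]
 [434.9 -57.9  -0.8]
 [434.8 -62.   -0.8]]
stirrer ((508.1856994628906, 8.647064208984375), (140.08326721191406, 199.84701538085938), 83.98760986328125)
logger ((548.453125, 257.8450927734375), (81.22432708740234, 139.93687438964844), 79.96426391601562)
pump ((526.6532592773438, -243.83114624023438), (130.85818481445312, 177.43353271484375), 83.25222778320312)
```

```bash
cat >> h.py <<'E'
def R(deg): # tool y along this heading, pointing down
    a=np.radians(deg); y=np.array([np.cos(a),np.sin(a),0]); z=np.array([0,0,-1.]); return np.stack([np.cross(y,z),y,z],1)
def press(zs,fmax,zmin,step=1.0):
    """step down until vertical force exceeds fmax or zmin"""
    log=[]
    z=zs
    while z>zmin:
        z-=step
        p=env.get_eef_pos(); env.movel([p0[0],p0[1],z] if False else [p[0],p[1],z],vel=25)
        f=env.get_force(); log.append((round(env.get_eef_pos()[2],1),round(f[2],1)))
        if abs(f[2])>fmax: break
    print(log)
E
python3 - <<'E'
from h import *
np.set_printoptions(precision=1,suppress=True)
o=R(-96)
for q,oo in (([436.5,-3.9,230],o),([436.5,-3.9,43],o),([486.5,-208.9,200],o),([486.5,-208.9,103],o),([512.6,285,100],R(-100)),([512.6,285,34],R(-100)),([512.6,285,34],R(-10))): print(q,env.solve_ik(q,oo))
env.grab(10); print(env.get_gripper_width())
env.goto([486.5,-208.9,230],o)
env.goto([436.5,-3.9,230],o); env.movel([436.5,-3.9,75],vel=120)
print(env.get_t(),env.get_eef_pos(),env.get_force())
for n in("side","top"): save(cams.capture(n),n+"1.png")
i=cv2.imread("pics/side1.png")[150:350,280:500]; j=cv2.imread("pics/top1.png")[200:340,280:480]
cv2.imwrite("pics/c2.png",cv2.resize(i,None,fx=3.4,fy=3))
E
```

```text
[436.5, -3.9, 230] [   6.5   16.   -11.4  113.6    4.    50.8 -103. ]
[436.5, -3.9, 43] [ -5.   34.2   3.8 125.9  -6.3  20.1 -92. ]
[486.5, -208.9, 200] [ 19.6  25.7   1.8 103.1  -1.   51.3 -74.1]
[486.5, -208.9, 103] [ 18.6  33.2   3.4 109.1  -3.   37.7 -72.1]
[512.6, 285, 100] [ -27.8   37.5   -5.5   99.9    4.9   42.8 -135.7]
[512.6, 285, 34] [ -33.8   43.     4.1  102.5   -4.9   34.7 -126.7]
[512.6, 285, 34] [-17.3  44.7 -22.8 102.   26.   38.5 -64.7]
0.40797921596578457
6.65 [437.   -4.   75.5] [ 0.4  0.2 -0.2]
```

View pics/c2.png

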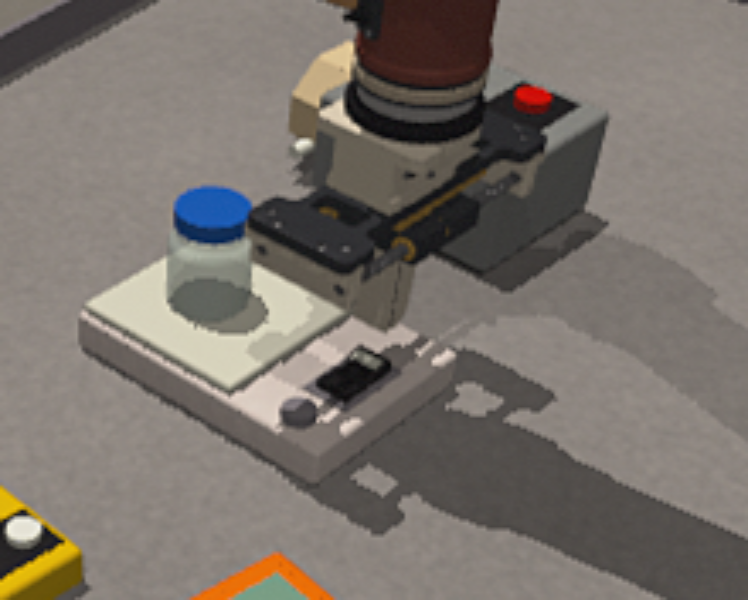

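The side view shows the closed fingers above the white-bar half, with the blue bottle clear of the gripper body. I'll press now.

```bash
python3 - <<'E'
from h import *
np.set_printoptions(precision=1,suppress=True)
env.movel([437,-3.5,54],vel=80)
press(54,12,39.5,1.5)
print(env.get_t(),env.get_eef_pos(),env.get_force())
env.wait(.15)
env.movel([437,-3.5,140],vel=150)
env.movel([486.5,-208.9,150],vel=200)
print(env.get_t(),env.get_eef_pos())
p=cams.capture("side"); cv2.imwrite("pics/c3.png",cv2.resize(p["pixels"][220:320,290:430,::-1],None,fx=5,fy=5))
save(p,"side3.png")
p=cams.capture("top"); save(p,"top3.png")
W=cloud(p)
for r in(297,299,301): print(W[r,322:356:2][:,1:].T)
E
```

```text
[(np.float64(52.7), np.float64(0.3)), (np.float64(51.0), np.float64(0.1)), (np.float64(49.6), np.float64(1.3)), (np.float64(48.0), np.float64(1.2)), (np.float64(46.4), np.float64(1.5)), (np.float64(44.9), np.float64(1.0)), (np.float64(43.3), np.float64(0.3)), (np.float64(43.1), np.float64(14.2))]
9.1667 [437.2  -3.4  43.1] [-2.6 -1.  14.2]
11.325 [ 486.3 -207.1  149.7]
[[ 46.3  42.3  38.3  34.4  30.5  26.4  22.4  18.3  14.2  10.3   6.4   2.1
   -1.6  -5.7 -10.1 -14.1 -17.9]
 [ 42.4  41.5  42.6  49.   50.8  46.   46.9  43.5  41.9  44.2  45.3  39.3
   45.4  42.9  36.5  37.6  39.8]]
[[ 46.3  42.3  38.3  34.5  30.6  26.4  22.4  18.4  14.4  10.4   6.4   2.4
   -1.5  -5.8 -10.  -13.7 -18. ]
 [ 35.9  40.7  39.8  50.5  49.8  44.7  44.1  42.8  42.7  44.1  43.7  43.4
   45.3  40.6  36.8  42.3  36.8]]
[[ 46.4  42.4  38.5  34.6  30.6  26.6  22.6  18.5  14.5  10.5   6.3   2.5
   -1.8  -5.9 -10.  -14.  -18.3]
 [ 35.8  38.9  43.5  48.9  48.5  47.7  45.5  44.   42.8  44.2  39.8  44.2
   38.5  36.9  35.   35.8  31.4]]
```

View pics/c3.png

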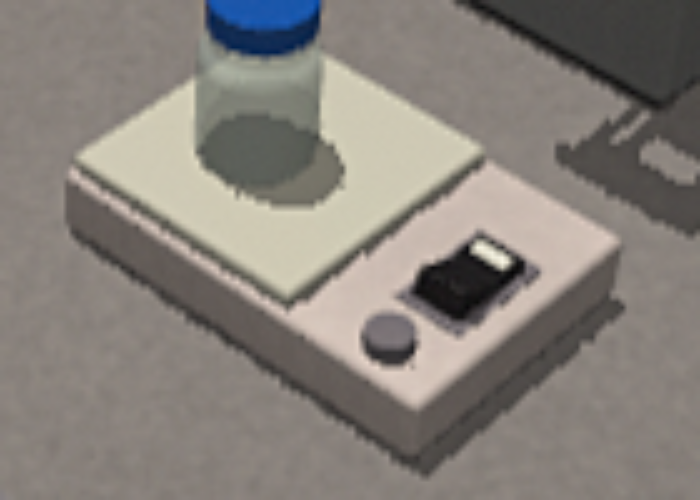

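View pics/top3.png

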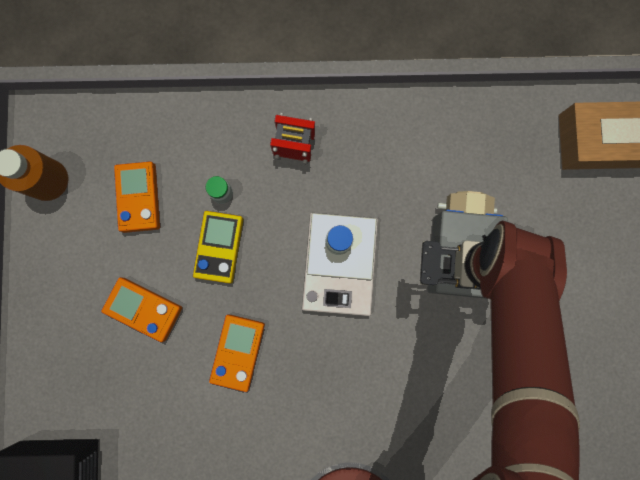

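The rocker is on: the bar half lies level at about 43 mm and the other end is raised to about 50 mm. Next is the green button.

```bash
python3 - <<'E'
from h import *
np.set_printoptions(precision=1,suppress=True)
env.movel([486.8,-209,114],vel=100)
press(114,15,100,1.5)
print(env.get_t(),env.get_eef_pos(),env.get_force())
env.wait(.15)
env.movel([486.8,-209,170],vel=150)
env.goto([437,0,190],R(-96))
env.goto([512.6,285.,150],R(-100))
print(env.get_t(),env.get_eef_pos(),env.get_force())
p=cams.capture("top"); save(p,"top4.png")
W=cloud(p)
for b,n in(((267,275,452,461),"green"),((269,277,484,492),"red")):
    print(n,np.nanmedian(W[b[0]:b[1],b[2]:b[3]].reshape(-1,3),0))
p=cams.capture("side"); save(p,"side4.png")
cv2.imwrite("pics/c4.png",cv2.resize(p["pixels"][150:400,200:480,::-1],None,fx=2.4,fy=2.4))
E
```

```text
[(np.float64(113.0), np.float64(1.1)), (np.float64(111.0), np.float64(1.0)), (np.float64(109.5), np.float64(0.8)), (np.float64(108.1), np.float64(2.6)), (np.float64(106.5), np.float64(2.3)), (np.float64(104.8), np.float64(1.4)), (np.float64(103.4), np.float64(2.6)), (np.float64(103.2), np.float64(11.0)), (np.float64(103.2), np.float64(20.8))]
14.1833 [ 487.6 -208.9  103.2] [-4.8  2.3 20.8]
16.9583 [513.7 282.1 149.9] [-0.2 -0.3 -0.6]
green [ 486.7 -210.3  102.4]
red [ 481.5 -268.5  109.8]
```

View pics/c4.png

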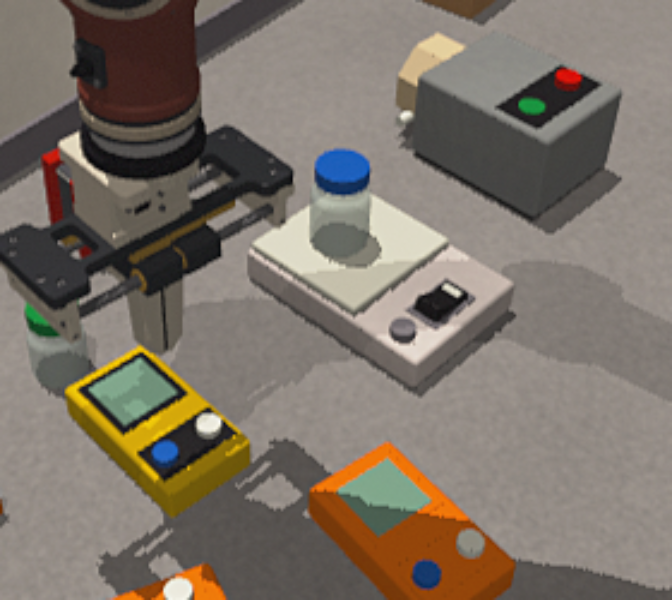

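Green is in at 102.4 mm and red is untouched at 109.8. Next is the blue key, aimed 2 mm outward from the white one.

```bash
python3 - <<'E'
from h import *
np.set_printoptions(precision=1,suppress=True)
T=[512.9,287.]
env.movel(T+[60],vel=100); env.wait(.2); print(env.get_eef_pos())
env.movel(T+[43],vel=60); env.wait(.2); print(env.get_eef_pos(),env.get_force())
z=43;log=[]
while z>33.2:
    z-=1; env.movel(T+[z],vel=25); f=env.get_force(); log.append([env.get_eef_pos()[2],f[2]])
    if f[2]>11: break
env.wait(.15); log.append([env.get_eef_pos()[2],env.get_force()[2]])
print(np.array(log)); print(env.get_eef_pos(),env.get_force(),env.get_t())
E
```

```text
[513.3 287.2  60.7]
[513.1 287.1  43.2] [ 0.1  0.  -0.6]
[[42.1 -0.3]
 [40.9  0.3]
 [40.2  2. ]
 [39.2  1.4]
 [38.1  3. ]
 [37.1  3.8]
 [36.1  4.3]
 [35.1  4.6]
 [34.4  6.3]
 [34.3 10.8]
 [34.3 11.6]]
[513.1 287.1  34.3] [-2.3 -1.  11.6] 21.5917
```

Key bottomed out: hard stop at 34.3 mm. I'll lift and check.

```bash
python3 - <<'E'
from h import *
np.set_printoptions(precision=1,suppress=True)
env.movel([512.9,287,170],vel=150)
env.goto([437,0,230],R(-96)); env.goto([486,-209,230],R(-96)); env.wait(.3)
p=cams.capture("top"); save(p,"top5.png"); W=cloud(p)
W0=cloud(dict(np.load("top0.npz")))
for b,n in(((261,267,200,206),"blue"),((264,271,220,227),"white"),((295,302,340,344),"rocker on half")):
    print(n,np.nanmedian(W0[b[0]:b[1],b[2]:b[3]].reshape(-1,3),0),np.nanmedian(W[b[0]:b[1],b[2]:b[3]].reshape(-1,3),0))
s=W[205:290,185:250].reshape(-1,3); s=s[(s[:,2]>25)&(s[:,2]<36)]
print("logger",cv2.minAreaRect(s[:,:2].astype(np.float32)))
for l in("blue_bottle_mid","green_bottle_mid","flow_cell_mid"):
    print(l,[np.array(x["centre"]) for x in models.place_of(l,p)[:1]])
print(env.get_t(),env.get_force())
E
```

```text
blue [513.4 285.4  39.9] [513.5 285.5  40.3]
white [505.5 244.3  40.4] [505.5 244.1  39.9]
rocker on half [438.6   7.3  45.2] [438.6   7.3  42.9]
logger ((548.486328125, 257.9875183105469), (81.10554504394531, 139.94598388671875), 79.97100067138672)
blue_bottle_mid [array([241., 339.])]
green_bottle_mid [array([189.1, 220. ])]
flow_cell_mid [array([139.3, 292. ])]
25.1833 [ 1.3  0.7 -0.7]
```

View pics/top5.png

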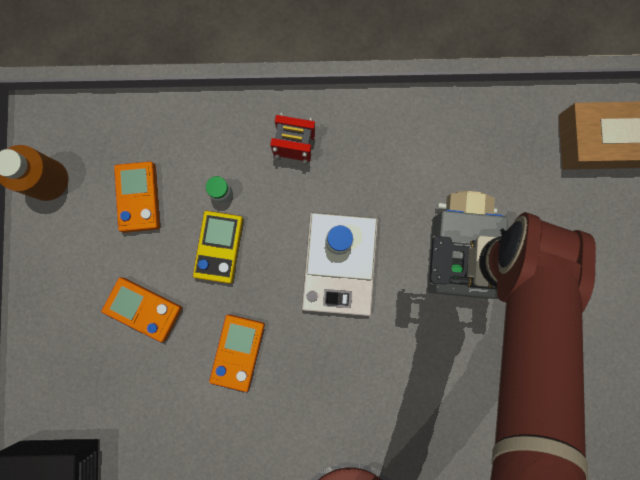

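The picture shows everything in its original place: logger at (219,246), green cap at (217,187), blue cap at (340,238), flow cell at (293,138). The arm is clear, at a height of 230 mm.

```bash
python3 -c "
from h import *
env.hand_in()"
```

```text
the job is handed in; nothing more can be done
```

The three presses were made in the required order with closed fingertips, and the job was handed in at about 25 s of the 56 s allowed. `hand_in` gave no verdict.

- **Rocker:** pressed down to a hard stop at 43 mm. Afterwards its white-bar half lay level at 42.9 mm by depth, so it is on. I pressed about 20 mm from the pivot, not at the 13 mm point. That kept the pivot side clear while the gripper was turned to avoid the blue bottle.
- **Green start button:** pressed down to its stop at 103.2 mm. Depth afterwards read 102.4 mm, so it stayed in. The red button still read 109.8 mm.
- **Blue record key:** pressed down to its stop at 34.3 mm with 11.6 N. It came back up to 40.3 mm, and the white key still read 39.9 mm.
- **Bystanders:** the logger's fitted position changed by less than 0.2 mm. In the last top picture, both bottles and the flow cell look to be where they were. The network's bottle points scattered by 2–4 px between pictures, so that check is coarser.
- **Arm at hand-in:** it was about 120 mm above the pump and touching nothing.

No check failed.

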